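# Stand the slipped lapping plate back up and chock it with the steel block

### The arm

A 6-joint arm with a two-finger parallel gripper is mounted at the origin on a cart in front of the work surface, level with it; the furniture and walls round the work are solid. World frame = base frame: x ahead of the robot, y to its left, z up, the work surface at z = 0. Lengths are in m, angles in rad, forces in N, time in s.
With the tool pointing down it reaches from about 0.375 to 0.975 m from the base axis. Payload 3.8 kg.
Tool frame: the origin (TCP) lies at the centre of the arm's flange, where the gripper is bolted on; the fingertips stand 173 mm ahead of it and the grasp point (between the pads) lies 155 mm ahead of it; z points along the fingers, y is the line along which they close (so a half turn about z gives the same grasp; the last joint's range is limited). The gripper opens to 85 mm and grips with 20 to 120 N. Pads are 22 mm wide; open, the fingers measure 114 mm over their backs; the gripper's body (76 mm by 85 mm) begins 54 mm behind the grasp point. The pads swing forward as they close: fully open they stand 13 mm farther back than shut.
Start: joints at [-1.25, 0.264, 1.604, -0, 1.274, -0.037], TCP at [0.236, -0.632, 0.405] pointing down, gripper open.
Joint ranges: [-2.63, 2.63], [-0.94, 2.18], [0.31, 2.57], [-1.31, 4.45], [0, 2.66], [-2.55, 2.55]. Speed limits (rad/s): [2.57, 2.57, 3.14, 3.14, 3.14, 3.14].

### API

Orientations are given as a rotation vector (axis times angle).
In Python, from plant import manip gives the robot as it stands.
- The arm moves only by the tool send_rows, never from a script. Its argument "rows" is a list of rows, each a list of 7 numbers: the finger opening in m, from 0 to 0.0854, then the shift along the tool's x, y, z in m, then the turn, a rotation vector about the tool's x, y, z in degrees. A call has 1 to 8 rows; each row is the pose to reach, as a shift and turn from the pose commanded when the call began, along the tool's axes at that moment; what a row does not reach only later rows make up. A row lasts 1/12 s, in which the tool goes at most 41.7 mm and 7.16 degrees, less where a joint would pass 70% of its speed; a pose out of reach is approached as far as the arm can. A call with a gripper value outside its range is refused whole. The fingers move at their own pace and stop on an object; "newtons" is the grip in N (left out, the last holds). Time passes only in rows, so rows that repeat a pose let the fingers close. It gives the time, the measured TCP pose, the force, the opening and the grip force at its end, in the units of the state.
- manip.state(): the state, without advancing time (a new reading comes with each control period).
- manip.grab_frame(name): name is "side" or "top" or "wrist"; returns (picture, depth): 400x640x3 uint8, red, green, blue; 400x640 float32, m along the optical axis (not along the pixel's ray), 0 where there is no reading.
- manip.camera_params(name): a dict with "fov_y" (degrees; the focal length in pixels is half the picture's height over the tangent of half this angle, whatever the lens; pixels are square), "cx", "cy" (the principal point, pixels), "pose" (4x4, takes a point from camera to world coordinates); the wrist camera has in their place "hand_eye" (4x4, takes a point from camera to tool coordinates, whose origin is the TCP and whose axes are the flange's). Camera axes: x right, y down, z forward; pixel columns grow to the right and rows downward; lengths in m; the calibration is good to about 2 mm. The wrist camera is an equidistant fisheye: a pixel r from the principal point sees the ray r / f radians off the axis. A picture is of the moment at which its call begins: read the wrist's pose just before it. camera_params takes no time and is no camera call.
- manip.sign_off(): hands the job in; it is judged then, once.
The state is a dict: "t": time; "joint_pos": joint angles; "qd": joint speeds; "joint_efforts": joint torques, N m; "eef_pos": TCP position; "tcp_rot": TCP orientation; "wrist_force": force on the tool from outside, world axes, zero at the start; "moment": the same for the moment, N m; "grip_width": finger opening in m; "finger_force": force on a finger pad.
Only numpy, scipy, OpenCV 4.12 (cv2) and the standard library are available. Lean on these libraries where they do the work, as an engineer would, in place of code of your own. Each camera call takes 0.05 s, during which the arm holds its last target. There are 200 camera calls.

### The job

The oily glass lapping plate has slid down its drain rack because the light wooden offcut at its foot did not hold. Put the offcut aside, well clear of the plate, take the heavy steel block instead and with it push the middle of the plate's foot in until the plate stands squarely on both strips of the rack at about 65 degrees to the bench. Leave it leaning like that with the steel block tight against its foot, and do not disturb the lapping knob or the paste tin.

Things in the scene. Friction and masses are not known exactly. Their poses are not given: they have to be found in the camera images.
- rack: Drain rack bolted to the bench: two uprights 287 mm high, 150 mm apart (y +-75), a white plastic strip up the front of each. Origin: bench level, in the strips' front plane, half-way between them; +x points away from the plate, z up. In front lies a smooth drip sheet 2 mm thick (x -345 to 0, y +-116 mm) with two ears, 14 mm high, 26 mm wide, at x -240, y +-95 mm, open between.
- plate: Glass lapping plate 290 x 218 x 7 mm, 0.8 kg, oily: slides on strips and sheet and does not stay up unchocked, but slips back till the ears catch its foot, as at the start: 36 degrees, too flat to drain. Origin: centre of its underside (facing the rack). x runs along the 290 mm from foot to top edge, z out of the upper face; the angle of z to vertical is the plate's angle to the bench.
- plate_foot (a point): Middle of the plate's lower (foot) edge, on its underside, where it stands on the sheet: 145 mm from the plate's origin along its -x. When the top edge touches the strips, it lies 290 mm x cos(angle) in front of them: 235 mm at 36 degrees, 123 mm at 65. The upper face's edge sticks out up to 7 mm farther. Pushed level towards the rack (about 8 N), the foot slides in and the top edge climbs.
- steel_centre (a point): Centre of the loose steel setup block, 80 (x) x 51 (y) x 32 (z) mm, 0.95 kg, six small holes from top to bottom; lies flat on the bench, left or right of the plate (the tin stands on the other side). Grasp it across its 51 mm width (along its y). It grips bench and sheet (about 5 N), enough to hold the plate's foot once the plate stands steep; on the sheet this point is 18 mm above the bench.
- wood_centre (a point): Centre of the loose softwood offcut, 62 (x) x 46 (y) x 36 (z) mm, 50 g; lies flat on the sheet between the ears, close before the plate's foot, in the steel block's way; 20 mm above the bench. Graspable across its 46 mm width (along its y). Too light to hold the plate. The bench at x 0.45, y 0.09 m (world) is free for it; a fixed crate 0.24 m high stands beyond x 0.58 m, left of y 0.04.
- knob: Turned lapping knob (round foot, neck and ball-shaped top), 58 mm diameter, 50 mm high, standing on the bench right of the plate. Leave it alone. Origin: centre of its underside.
- tin: Round paste tin with a green lid, 63 mm diameter, 31 mm high, standing on the bench. Leave it alone. Origin: centre of its underside.
Mind the look-alikes: they are no part of the job. Leave any blue or yellow look-alike of the part that bears wood_centre alone.

How it is judged:
At the end, for the whole second after the job is handed in: Plate at rest at 59-71 deg to the bench, on the strips, parallel to the rack within 0.1 rad, foot on the bench within 50 mm of the rack's middle; steel block on the bench, touching the foot within 60 mm of its middle; offcut on the bench over 150 mm from the foot's middle and 90 mm from the block (angle between plate's own z axis and vertical between 1.03 and 1.239 rad and angle between the y axis of plate and the y axis of rack, either way round below 0.1 rad and y of plate_foot in the frame of rack between -0.05 and 0.05 m and height (world z) of plate_foot below 0.012 m and contact force between plate and rack above 0.2 N and contact force between steel_block and plate above 0.2 N and y of steel_centre in the frame of plate between -0.06 and 0.06 m and height (world z) of steel_centre below 0.045 m and horizontal distance between wood_centre and plate_foot above 0.15 m and horizontal distance between wood_centre and steel_centre above 0.09 m and height (world z) of wood_centre between 0 and 0.06 m and linear speed of each of plate, steel_block below 0.01 m/s).
It fails at once if the plate falls flat or off the rack (height (world z) of plate below 0.04 m).
It fails at once if the lapping knob is disturbed (moved more than 30 mm) (distance of knob from where it was at the start of the episode above 0.03 m).
It fails at once if the paste tin is disturbed (moved more than 30 mm) (distance of tin from where it was at the start of the episode above 0.03 m).
It also fails if it takes over 70 s, if anything falls off the work surface, if the arm or the gripper's body presses on something with over 40 N, if the wrist force passes 120 N, or if a joint passes its speed limit or range.

## Working session

There is one attempt and no reset: what is moved stays moved. The work goes in short steps, Python scripts to look and compute and a tool call to move; the robot and the scene stay as the last step left them, time stands still between calls to the robot, and variables do not carry over. Pictures are saved under pics/ and viewed, at most 10 in all, crops included, and the job is handed in when it is done.

Besides the shell and the picture viewer there is one more tool, called after "Request:" as name(argument=value, ...) on one line, values as JSON. send_rows: Moves the arm, as the interface text tells. Its arguments: {"type":"object","properties":{"rows":{"type":"array","items":{"type":"array","items":{"type":"number"}}},"newtons":{"type":"number"}},"required":["rows"]}

```bash
mkdir -p pics; ls; cat > h.py <<'E'
import numpy as np, cv2
from plant import manip
from scipy.spatial.transform import Rotation as R
def cloud(n):
    im,d=manip.grab_frame(n); p=manip.camera_params(n)
    f=200/np.tan(np.radians(p['fov_y'])/2)
    v,u=np.mgrid[:400,:640]
    P=np.stack([(u-p['cx'])/f*d,(v-p['cy'])/f*d,d],-1)
    T=np.array(p['pose']); W=P@T[:3,:3].T+T[:3,3]; W[d==0]=np.nan
    return im,W
def save(n,im): cv2.imwrite('pics/'+n,im[...,::-1])
E
python3 - <<'E'
from h import *
s=manip.state(); print(s)
for n in('top','side'):
    im,W=cloud(n); np.savez(n,im=im,W=W); save(n+'.png',im)
    p=manip.camera_params(n); print(n,np.round(p['pose'],3).tolist(),p['fov_y'])
print(manip.camera_params('wrist'))
E
```

```text
pics
{'t': 0.0, 'joint_pos': array([-1.24991473e+00,  2.64763812e-01,  1.60537392e+00,  3.16809121e-05,
        1.27370571e+00, -3.69166191e-02]), 'qd': array([ 0.00040712, -0.00079455, -0.00069184,  0.00022267,  0.0007465 ,
        0.00055163]), 'joint_efforts': array([ 1.35591985e-03, -5.15116167e+01, -3.67305493e+01,  1.58924595e-04,
        1.29567058e-02,  2.46363902e-05]), 'eef_pos': array([ 0.23627809, -0.63192951,  0.40335445]), 'tcp_rot': array([-3.08925920e+00, -5.58623332e-01,  4.52888917e-04]), 'wrist_force': array([-0.11123474, -0.06203407,  0.03683333]), 'moment': array([-0.00962623, -0.00357391,  0.03202405]), 'finger_force': 0.0, 'grip_width': 0.08561861804133375}
top [[0.001, -0.997, 0.079, 0.453], [-1.0, -0.001, -0.001, -0.192], [0.001, -0.079, -0.997, 1.564], [0.0, 0.0, 0.0, 1.0]] 51.97152823539396
side [[0.982, -0.097, 0.162, 0.409], [-0.188, -0.589, 0.786, -1.077], [0.019, -0.802, -0.597, 0.759], [0.0, 0.0, 0.0, 1.0]] 57.438711339864795
{'fov_y': 65.70646984690485, 'cx': 319.56944058636077, 'cy': 202.83137303941618, 'hand_eye': array([[ 1.90006692e-03, -9.62647909e-01, -2.70749687e-01,
         6.85593412e-02],
       [ 9.99998073e-01,  1.69564719e-03,  9.88928343e-04,
        -4.47616155e-05],
       [-4.92893855e-04, -2.70751044e-01,  9.62649276e-01,
         3.09547125e-02],
       [ 0.00000000e+00,  0.00000000e+00,  0.00000000e+00,
         1.00000000e+00]])}
```

View pics/top.png

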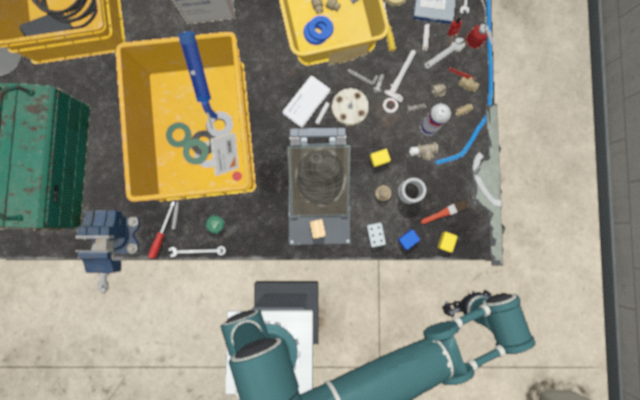

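View pics/side.png

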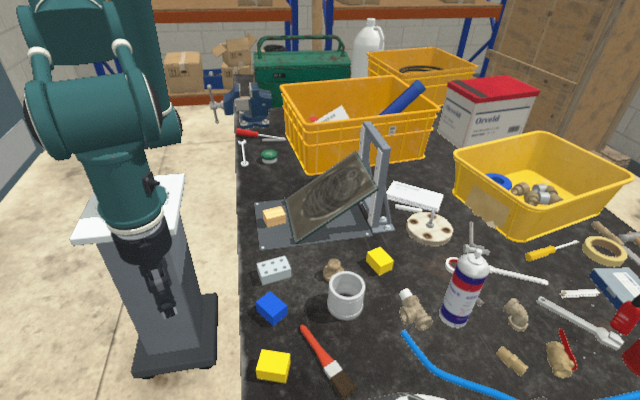

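Top view: wood is the tan block at (317,229), and its look-alikes are blue (410,240) and yellow (448,242) and (380,158). Steel is the six-hole grey block at (376,235). The tin is at (215,224), the knob at (383,193), and the rack, plate and sheet span (290–350,128–244). I'll check this choice in one close crop and measure.

```bash
python3 - <<'E'
from h import *
d=np.load('top.npz');im,W=d['im'],d['W']
save('crop.png',cv2.resize(im[120:260,270:430],None,fx=4.5,fy=4,interpolation=cv2.INTER_CUBIC)[:,:720])
def rect(n,W,u0,u1,v0,v1,z0,z1,cond=None):
    P=W[v0:v1,u0:u1].reshape(-1,3); c=im[v0:v1,u0:u1].reshape(-1,3).astype(int)
    m=(P[:,2]>z0)&(P[:,2]<z1)
    if cond is not None: m&=cond(c)
    P=P[m]; r=cv2.minAreaRect((P[:,:2]*1000).astype(np.float32)); print(n,len(P),'z',np.median(P[:,2]),r, P.mean(0))
rect('wood',W,300,335,215,242,.025,.06,lambda c:c[:,0]-c[:,2]>50)
rect('steel',W,362,390,218,252,.022,.05)
rect('knob',W,370,395,180,207,.02,.07)
rect('tin',W,200,230,210,240,.018,.05)
rect('racktop',W,280,360,115,145,.26,.31)
# plate plane
P=W[150:215,295:345].reshape(-1,3);P=P[np.isfinite(P).all(1)]
for _ in range(4):
    A=np.c_[P[:,:2],np.ones(len(P))];k=np.linalg.lstsq(A,P[:,2],rcond=None)[0];P=P[abs(A@k-P[:,2])<.006]
print('plane',k,len(P),np.degrees(np.arctan(np.hypot(*k[:2]))),np.degrees(np.arctan2(k[1],k[0])))
rect('sheet',W,285,355,205,250,-.01,.012)
for v in range(205,250,3): print(v,[np.round(W[v,u]*1000).astype(int).tolist() for u in (288,291,304,318,347,350)])
d=np.load('side.npz');im,W=d['im'],d['W']
rect('S steel',W,250,297,250,290,.026,.05)
rect('S wood',W,258,292,200,232,.03,.06,lambda c:c[:,0]-c[:,2]>50)
rect('S knob',W,318,345,255,282,.01,.07)
E
```

```text
wood 203 z 0.03767112575386178 ((456.5562438964844, -179.08360290527344), (61.141841888427734, 45.12331008911133), 11.384017944335938) [ 0.45645805 -0.1792678   0.03805803]
steel 279 z 0.03208343480473608 ((434.0194396972656, -398.0069274902344), (79.08831024169922, 52.25947189331055), 10.552614212036133) [ 0.43349908 -0.39761331  0.03211074]
knob 78 z 0.04786896674920238 ((593.1068725585938, -426.08941650390625), (47.0738525390625, 32.72146987915039), 27.664093017578125) [ 0.59066659 -0.42697099  0.0463918 ]
tin 242 z 0.030893198408824873 ((472.2220458984375, 203.53872680664062), (61.79619598388672, 62.04412841796875), 71.11162567138672) [0.47280302 0.20335686 0.03111438]
racktop 527 z 0.2862557991847825 ((757.58740234375, -181.10488891601562), (30.00808334350586, 176.33920288085938), 0.7452476024627686) [ 0.757262   -0.18054794  0.28480088]
plane [ 0.71304038  0.01280756 -0.34784714] 2944 35.494771648551676 1.0290304199824514
sheet 2322 z 0.0018508982685000452 ((463.4722595214844, -186.867919921875), (167.57440185546875, 263.96875), 0.016003942117094994) [ 0.44680179 -0.18809012  0
[... 1358 characters left out ...]
99, -79, 6], [399, -128, -4], [399, -181, 9], [399, -292, -6], [399, -303, -3]]
247 [[387, -67, -5], [388, -80, 6], [387, -128, -1], [388, -181, 1], [388, -291, -3], [388, -303, -2]]
S steel 467 z 0.03181276462973248 ((434.6517333984375, -399.31060791015625), (80.06267547607422, 55.41080856323242), 11.642694473266602) [ 0.4346926  -0.40215259  0.03161063]
S wood 219 z 0.03788520856542854 ((455.8815002441406, -182.54150390625), (61.83415603637695, 48.74101257324219), 13.839922904968262) [ 0.45640725 -0.18581262  0.03739253]
S knob 328 z 0.043706888563692314 ((584.5175170898438, -459.767333984375), (102.5340347290039, 54.25251388549805), 76.18682861328125) [ 0.58809979 -0.44412651  0.03513539]
```

View pics/crop.png

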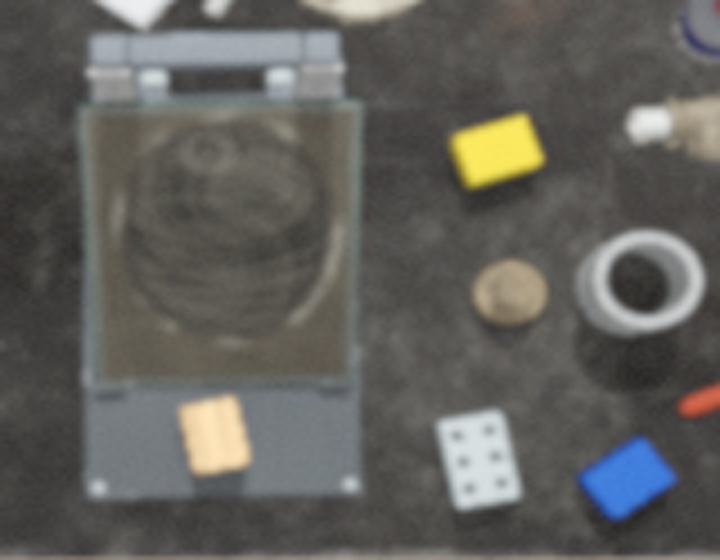

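Crop: the tan wood is at crop (215,435), between the ears and in front of the plate's foot. The six-hole steel block is at (478,460), and the blue and yellow blocks are clearly separate. Rack strips are at x≈0.743, middle y≈-0.184, yaw≈0–1°.

```bash
cat > go.py <<'E'
import sys
from h import *
x,y,z,yaw=map(float,sys.argv[1:5])
s=manip.state();r=R.from_rotvec(s['tcp_rot'])
t=R.from_euler('z',yaw,degrees=True)*R.from_rotvec([np.pi,0,0])
print('shift',np.round(r.inv().apply(np.array([x,y,z])-s['eef_pos']),4),'turn',np.round((r.inv()*t).as_rotvec(degrees=True),2),'t',round(s['t'],2),'pos',np.round(s['eef_pos'],4),'F',np.round(s['wrist_force'],1),'grip',round(s['grip_width'],4),round(s['finger_force'],1))
E
python3 go.py .4562 -.181 .30 12; python3 go.py .4562 -.181 .18 12
```

```text
shift [ 0.3639 -0.3452  0.1042] turn [-0.12  0.01  8.5 ] t 0.1 pos [ 0.2363 -0.632   0.4035] F [ 0.4 -0.1  0.6] grip 0.0853 0.0
shift [ 0.3639 -0.3449  0.2242] turn [-0.12  0.01  8.5 ] t 0.1 pos [ 0.2363 -0.632   0.4035] F [ 0.4 -0.1  0.6] grip 0.0853 0.0
```

Request:
send_rows(rows=[[0.085, 0.03, -0.028, 0.01, 0, 0, 1], [0.085, 0.06, -0.056, 0.02, 0, 0, 2], [0.085, 0.09, -0.084, 0.03, 0, 0, 4], [0.085, 0.12, -0.112, 0.04, 0, 0, 6], [0.085, 0.15, -0.14, 0.05, 0, 0, 8.5], [0.085, 0.178, -0.168, 0.06, -0.1, 0, 8.5], [0.085, 0.206, -0.196, 0.07, -0.1, 0, 8.5], [0.085, 0.234, -0.224, 0.08, -0.1, 0, 8.5]])

```text
t: 0.77
eef_pos: [0.3771, -0.3388, 0.324]
tcp_rot: [3.123, 0.327, 0.0]
wrist_force: [1.0, -0.3, 0.0]
grip_width: 0.0852
finger_force: 0.0
```

```bash
python3 go.py .4562 -.181 .28 12
```

```text
shift [ 0.1101 -0.138   0.0438] turn [ 0.08 -0.   -0.03] t 0.77 pos [ 0.3771 -0.3388  0.324 ] F [ 1.  -0.3  0. ] grip 0.0852 0.0
```

Request:
send_rows(rows=[[0.085, 0.022, -0.028, 0.01, 0, 0, 0], [0.085, 0.044, -0.055, 0.02, 0, 0, 0], [0.085, 0.066, -0.083, 0.03, 0, 0, 0], [0.085, 0.088, -0.11, 0.04, 0, 0, 0], [0.085, 0.11, -0.138, 0.044, 0, 0, 0], [0.085, 0.11, -0.138, 0.044, 0, 0, 0]])

```text
t: 1.27
eef_pos: [0.4567, -0.1783, 0.2788]
tcp_rot: [-3.122, -0.335, 0.002]
wrist_force: [-0.7, 0.8, -0.7]
grip_width: 0.0852
finger_force: 0.0
```

```bash
python3 - <<'E'
from h import *
s=manip.state(); im,d=manip.grab_frame('wrist'); save('w1.png',im)
p=manip.camera_params('wrist'); f=200/np.tan(np.radians(p['fov_y'])/2)
v,u=np.mgrid[:400,:640]; a=u-p['cx'];b=v-p['cy'];r=np.hypot(a,b)+1e-9;k=np.tan(r/f)/r
P=np.stack([a*k*d,b*k*d,d],-1)@p['hand_eye'][:3,:3].T+p['hand_eye'][:3,3]
W=P@R.from_rotvec(s['tcp_rot']).as_matrix().T+s['eef_pos']
c=im.astype(int);m=(c[...,0]-c[...,2]>40)&(d>0)&(W[...,2]>.025)&(W[...,2]<.05)&(np.hypot(W[...,0]-.456,W[...,1]+.181)<.06)
print(m.sum(),cv2.minAreaRect((W[m][:,:2]*1000).astype(np.float32)),np.median(W[m],0))
E
python3 go.py .4562 -.181 .18 12
```

```text
5420 ((458.9971923828125, -179.415771484375), (62.646575927734375, 46.23709487915039), 12.364835739135742) [ 0.46157424 -0.17898232  0.03780461]
shift [-0.0001  0.0007  0.0994] turn [0.   0.09 0.3 ] t 1.32 pos [ 0.4563 -0.1803  0.2794] F [-0.2 -0.7  0. ] grip 0.0848 0.0
```

View pics/w1.png

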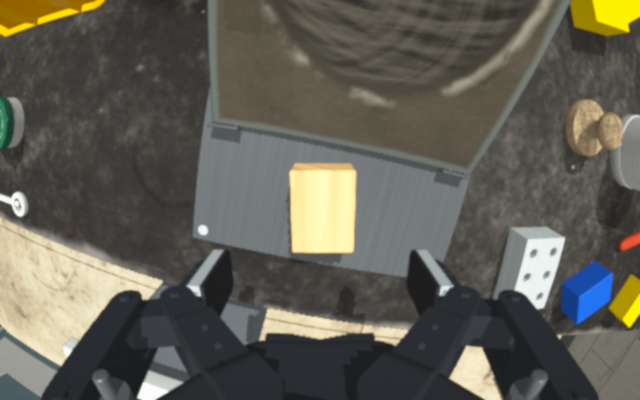

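The wrist view shows the wood at (322,208), centred between the fingers and clear of the plate's foot edge. I'll descend and grip.

Request:
send_rows(rows=[[0.085, 0.001, 0, 0.025, 0, 0, 0], [0.085, 0.001, 0, 0.05, 0, 0, 0], [0.085, 0.001, 0, 0.075, 0, 0, 0], [0.085, 0.001, 0, 0.099, 0, 0, 0], [0.085, 0.001, 0, 0.099, 0, 0, 0], [0.03, 0.001, 0, 0.099, 0, 0, 0], [0.03, 0.001, 0, 0.099, 0, 0, 0], [0.03, 0.001, 0, 0.099, 0, 0, 0]], newtons=25)

```text
t: 1.98
eef_pos: [0.4579, -0.1839, 0.1834]
tcp_rot: [3.121, 0.327, 0.005]
wrist_force: [0.3, -0.1, 0.2]
grip_width: 0.051
finger_force: 0.0
```

Request:
send_rows(rows=[[0.03, 0, 0, 0, 0, 0, 0], [0.03, 0, 0, 0, 0, 0, 0], [0.03, 0, 0, 0, 0, 0, 0], [0.03, 0, 0, -0.02, 0, 0, 0], [0.03, 0, 0, -0.04, 0, 0, 0], [0.03, 0, 0, -0.06, 0, 0, 0], [0.03, 0, 0, -0.06, 0, 0, 0]])

```text
t: 2.57
eef_pos: [0.4588, -0.1837, 0.246]
tcp_rot: [3.119, 0.328, 0.011]
wrist_force: [1.3, -0.3, -0.5]
grip_width: 0.0457
finger_force: 27.0
```

```bash
python3 go.py .45 .08 .24 12
```

```text
shift [ 0.0462 -0.2598  0.0046] turn [ 0.37 -0.38  0.01] t 2.57 pos [ 0.4588 -0.1837  0.246 ] F [ 1.3 -0.3 -0.5] grip 0.0457 27.0
```

Request:
send_rows(rows=[[0.03, 0.006, -0.033, 0, 0, 0, 0], [0.03, 0.012, -0.066, 0, 0, 0, 0], [0.03, 0.018, -0.099, 0, 0, 0, 0], [0.03, 0.024, -0.132, 0, 0, 0, 0], [0.03, 0.03, -0.165, 0, 0, 0, 0], [0.03, 0.036, -0.2, 0, 0, 0, 0], [0.03, 0.042, -0.235, 0, 0, 0, 0], [0.03, 0.046, -0.26, 0, 0, 0, 0]])

```text
t: 3.23
eef_pos: [0.447, 0.0833, 0.2408]
tcp_rot: [3.123, 0.33, 0.0]
wrist_force: [1.1, -1.1, -0.2]
grip_width: 0.0452
finger_force: 26.9
```

Request:
send_rows(rows=[[0.03, 0, 0, 0.02, 0, 0, 0], [0.03, 0, 0, 0.04, 0, 0, 0], [0.03, 0, 0, 0.06, 0, 0, 0], [0.03, 0, 0, 0.064, 0, 0, 0], [0.03, 0, 0, 0.064, 0, 0, 0], [0.03, 0, 0, 0.064, 0, 0, 0]])

```text
t: 3.73
eef_pos: [0.4481, 0.0816, 0.1778]
tcp_rot: [3.124, 0.328, 0.001]
wrist_force: [-3.1, 3.5, 8.8]
grip_width: 0.0456
finger_force: 31.9
```

```bash
python3 go.py .45 .08 .18 12
```

```text
shift [ 0.0016  0.002  -0.0022] turn [ 0.03 -0.03  0.01] t 3.73 pos [0.4481 0.0816 0.1778] F [-3.1  3.5  8.8] grip 0.0456 31.9
```

Contact with the bench, so I'll release, rise and head for the steel block.

Request:
send_rows(rows=[[0.085, 0, 0, -0.001, 0, 0, 0], [0.085, 0, 0, -0.001, 0, 0, 0], [0.085, 0, 0, -0.001, 0, 0, 0], [0.085, 0, 0, -0.001, 0, 0, 0], [0.085, 0, 0, -0.02, 0, 0, 0], [0.085, 0, 0, -0.05, 0, 0, 0], [0.085, 0, 0, -0.08, 0, 0, 0], [0.085, 0, 0, -0.1, 0, 0, 0]])

```text
t: 4.4
eef_pos: [0.4483, 0.081, 0.2793]
tcp_rot: [3.123, 0.328, 0.004]
wrist_force: [1.0, 0.0, -0.3]
grip_width: 0.0851
finger_force: 0.0
```

```bash
python3 go.py .434 -.399 .28 11
```

```text
shift [-1.137e-01  4.666e-01 -1.000e-04] turn [ 0.11 -0.12  0.99] t 4.4 pos [0.4483 0.081  0.2793] F [ 1.   0.  -0.3] grip 0.0851 0.0
```

Request:
send_rows(rows=[[0.085, -0.008, 0.033, 0, 0, 0, 0], [0.085, -0.016, 0.066, 0, 0, 0, 0], [0.085, -0.024, 0.1, 0, 0, 0, 0], [0.085, -0.033, 0.135, 0, 0, 0, 0], [0.085, -0.041, 0.17, 0, 0, 0, 0], [0.085, -0.05, 0.205, 0, 0, 0, 0], [0.085, -0.058, 0.24, 0, 0, 0, 1], [0.085, -0.066, 0.27, 0, 0, 0, 1]])

```text
t: 5.07
eef_pos: [0.4389, -0.199, 0.2775]
tcp_rot: [3.125, 0.299, 0.001]
wrist_force: [0.1, 0.0, 0.1]
grip_width: 0.0851
finger_force: 0.0
```

Request:
send_rows(rows=[[0.085, -0.008, 0.033, 0, 0, 0, 0], [0.085, -0.016, 0.066, 0, 0, 0, 0], [0.085, -0.024, 0.1, 0, 0, 0, 0], [0.085, -0.033, 0.135, 0, 0, 0, 0], [0.085, -0.041, 0.165, 0, 0, 0, 0], [0.085, -0.047, 0.194, 0, 0, 0, 0], [0.085, -0.047, 0.194, 0, 0, 0, 0], [0.085, -0.047, 0.194, 0, 0, 0, 0]])

```text
t: 5.73
eef_pos: [0.4298, -0.3977, 0.2774]
tcp_rot: [3.126, 0.297, 0.0]
wrist_force: [-0.0, 1.3, 0.2]
grip_width: 0.0853
finger_force: 0.0
```

```bash
python3 go.py .434 -.399 .18 11; python3 - <<'E'
from h import *
s=manip.state(); im,d=manip.grab_frame('wrist'); save('w2.png',im)
p=manip.camera_params('wrist'); f=200/np.tan(np.radians(p['fov_y'])/2)
v,u=np.mgrid[:400,:640]; a=u-p['cx'];b=v-p['cy'];r=np.hypot(a,b)+1e-9;k=np.tan(r/f)/r
P=np.stack([a*k*d,b*k*d,d],-1)@p['hand_eye'][:3,:3].T+p['hand_eye'][:3,3]
W=P@R.from_rotvec(s['tcp_rot']).as_matrix().T+s['eef_pos']
c=im.astype(int);m=(d>0)&(W[...,2]>.024)&(W[...,2]<.04)&(np.hypot(W[...,0]-.434,W[...,1]+.4)<.06)
print(m.sum(),cv2.minAreaRect((W[m][:,:2]*1000).astype(np.float32)),np.median(W[m],0))
E
```

```text
shift [0.0039 0.002  0.0974] turn [ 0.07  0.01 -0.16] t 5.73 pos [ 0.4298 -0.3977  0.2774] F [-0.   1.3  0.2] grip 0.0853 0.0
6982 ((436.5906982421875, -398.6419982910156), (80.93052673339844, 51.892093658447266), 11.07907485961914) [ 0.43994481 -0.39808565  0.03180142]
```

View pics/w2.png

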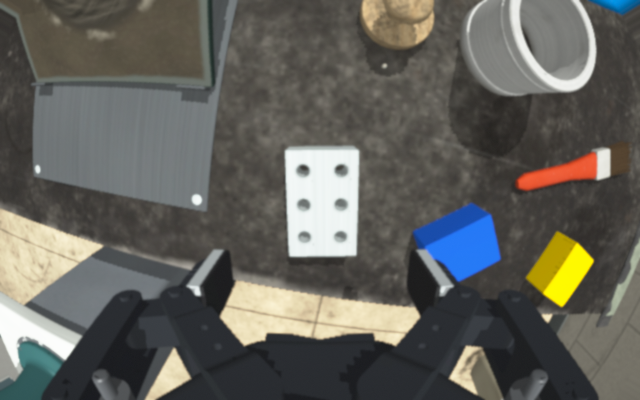

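The wrist view shows the steel block at (322,203), square between the fingers. The blue block at (458,242) is clear of them. I'll descend and grip hard.

Request:
send_rows(rows=[[0.085, 0.006, 0.001, 0.025, 0, 0, 0], [0.085, 0.006, 0.001, 0.05, 0, 0, 0], [0.085, 0.006, 0.001, 0.075, 0, 0, 0], [0.085, 0.006, 0.001, 0.098, 0, 0, 0], [0.085, 0.006, 0.001, 0.098, 0, 0, 0], [0.03, 0.006, 0.001, 0.098, 0, 0, 0], [0.03, 0.006, 0.001, 0.098, 0, 0, 0], [0.03, 0.006, 0.001, 0.098, 0, 0, 0]], newtons=90)

```text
t: 6.45
eef_pos: [0.4375, -0.3969, 0.1822]
tcp_rot: [3.121, 0.302, 0.004]
wrist_force: [-6.1, -17.7, 9.4]
grip_width: 0.0514
finger_force: 9.3
```

Request:
send_rows(rows=[[0.03, 0, 0, 0, 0, 0, 0], [0.03, 0, 0, 0, 0, 0, 0], [0.03, 0, 0, 0, 0, 0, 0], [0.03, 0, 0, 0, 0, 0, 0], [0.03, 0, 0, -0.02, 0, 0, 0], [0.03, 0, 0, -0.04, 0, 0, 0], [0.03, 0, 0, -0.06, 0, 0, 0], [0.03, 0, 0, -0.06, 0, 0, 0]])

```text
t: 7.12
eef_pos: [0.4372, -0.3968, 0.2432]
tcp_rot: [3.122, 0.3, 0.006]
wrist_force: [1.8, -1.4, -7.5]
grip_width: 0.0492
finger_force: 98.1
```

```bash
python3 go.py .440 -.185 .24 0.5; python3 - <<'E'
from h import *
im,W=cloud('top'); 
# plate edges in y along rows and foot corner region, rack uprights
P=W[140:215,275:365]; x=P[...,0];y=P[...,1];z=P[...,2]
m=(z-.7130*x-.0128*y+.3478); m=abs(m)<.008
for v in (10,25,40,55,65):
    yy=y[v][m[v]]; print(140+v,round(np.nanmedian(x[v]),3),yy.max(),yy.min(),(yy.max()+yy.min())/2)
d=W[115:140,280:360].reshape(-1,3); d=d[(d[:,2]>.27)&(d[:,2]<.3)]
print('rack',d[:,1].min(),d[:,1].max(),d[:,0].min())
E
```

```text
shift [ 0.0431 -0.2074  0.0021] turn [ 0.32 -0.23 10.49] t 7.12 pos [ 0.4372 -0.3968  0.2432] F [ 1.8 -1.4 -7.5] grip 0.0492 98.1
150 0.727 -0.07861433381882658 -0.2923834052500432 -0.1854988695344349
165 0.68 -0.0760022203616347 -0.29087438279419 -0.18343830157791235
180 0.631 -0.0779554218090591 -0.29293040655808106 -0.18544291418357006
195 0.58 -0.07855202985132849 -0.2957991582728503 -0.1871755940620894
205 0.545 -0.08089586960400787 -0.2933400681847113 -0.18711796889435958
rack -0.2691594941388023 -0.09329847908832398 0.7419596398662216
```

Request:
send_rows(rows=[[0.03, 0.006, -0.03, 0, 0, 0, 1.5], [0.03, 0.012, -0.06, 0, 0, 0, 3], [0.03, 0.018, -0.09, 0, 0, 0, 5], [0.03, 0.025, -0.12, 0, 0, 0, 7], [0.03, 0.031, -0.15, 0, 0, 0, 9], [0.03, 0.038, -0.18, 0, 0, 0, 10.3], [0.03, 0.042, -0.208, 0, 0, 0, 10.3], [0.03, 0.042, -0.208, 0, 0, 0, 10.3]])

```text
t: 7.83
eef_pos: [0.435, -0.1788, 0.2361]
tcp_rot: [-3.137, -0.023, 0.011]
wrist_force: [-1.5, 1.3, -10.2]
grip_width: 0.0492
finger_force: 98.6
```

```bash
python3 go.py .440 -.186 .186 0.5
```

```text
shift [0.0052 0.0075 0.05  ] turn [-0.27  0.39  0.32] t 7.83 pos [ 0.435  -0.1788  0.2361] F [ -1.5   1.3 -10.2] grip 0.0492 98.6
```

Request:
send_rows(rows=[[0.03, 0.004, 0.006, 0.015, 0, 0, 0], [0.03, 0.004, 0.006, 0.03, 0, 0, 0], [0.03, 0.004, 0.006, 0.044, 0, 0, 0], [0.03, 0.004, 0.006, 0.044, 0, 0, 0], [0.03, 0.004, 0.006, 0.044, 0, 0, 0]])

```text
t: 8.25
eef_pos: [0.4402, -0.1891, 0.1931]
tcp_rot: [-3.14, -0.019, 0.008]
wrist_force: [-0.2, 0.5, -9.3]
grip_width: 0.0491
finger_force: 98.5
```

```bash
python3 go.py .440 -.186 .186 0.5;  python3 - <<'E'
from h import *
im,W=cloud('side'); save('s2.png',cv2.resize(im[100:300,200:440],None,fx=3.2,fy=3))
E
python3 go.py .5745 -.186 .186 0.5
```

```text
shift [-0.0001 -0.0031  0.0071] turn [-0.07  0.29  0.19] t 8.25 pos [ 0.4402 -0.1891  0.1931] F [-0.2  0.5 -9.3] grip 0.0491 98.5
shift [ 0.1335 -0.002   0.008 ] turn [0.01 0.13 0.19] t 8.3 pos [ 0.4411 -0.1896  0.1944] F [ 0.8  0.6 -8.3] grip 0.0494 98.5
```

View pics/s2.png

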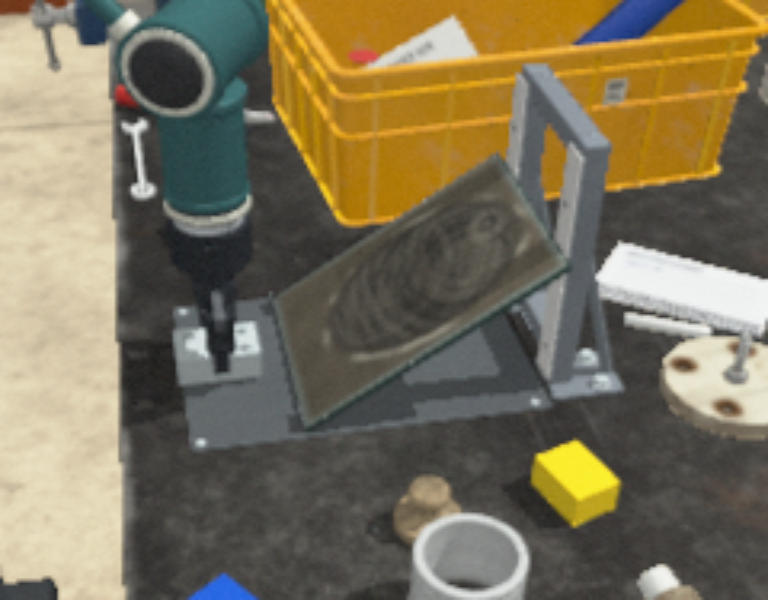

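The block is held level in front of the foot (crop 215,355), between the ears. I'll lower it onto the sheet until light contact.

Request:
send_rows(rows=[[0.03, 0, -0.003, 0.004, 0, 0, 0], [0.03, 0, -0.003, 0.008, 0, 0, 0], [0.03, 0, -0.003, 0.0095, 0, 0, 0], [0.03, 0, -0.003, 0.0095, 0, 0, 0]])

```text
t: 8.63
eef_pos: [0.4418, -0.1868, 0.1859]
tcp_rot: [3.14, 0.019, 0.0]
wrist_force: [-0.3, 0.4, -9.6]
grip_width: 0.0491
finger_force: 98.7
```

Request:
send_rows(rows=[[0.03, 0, 0, 0.001, 0, 0, 0], [0.03, 0, 0, 0.002, 0, 0, 0], [0.03, 0, 0, 0.002, 0, 0, 0]])

```text
t: 8.88
eef_pos: [0.4422, -0.1871, 0.1849]
tcp_rot: [3.14, 0.019, 0.001]
wrist_force: [-4.0, 1.4, -1.2]
grip_width: 0.0492
finger_force: 99.4
```

Sheet contact confirmed. Pushing slowly now.

Request:
send_rows(rows=[[0.03, 0.006, 0, 0, 0, 0, 0], [0.03, 0.012, 0, 0, 0, 0, 0], [0.03, 0.018, 0, 0, 0, 0, 0], [0.03, 0.024, 0, 0, 0, 0, 0], [0.03, 0.03, 0, 0, 0, 0, 0], [0.03, 0.036, 0, 0, 0, 0, 0], [0.03, 0.042, 0, 0, 0, 0, 0], [0.03, 0.048, 0, 0, 0, 0, 0]])

```text
t: 9.55
eef_pos: [0.4869, -0.1863, 0.1849]
tcp_rot: [3.141, 0.021, -0.017]
wrist_force: [-20.6, 0.2, 17.2]
grip_width: 0.0489
finger_force: 102.2
```

```bash
cat > ang.py <<'E'
from h import *
im,W=cloud('side'); P=W[130:250,285:385].reshape(-1,3)
P=P[np.isfinite(P).all(1)&(P[:,2]>.05)&(P[:,1]<-.08)&(P[:,1]>-.30)&(P[:,0]<.735)]
rng=np.random.default_rng(0);best=None;bn=0
for _ in range(300):
    q=P[rng.choice(len(P),3,False)];n=np.cross(q[1]-q[0],q[2]-q[0]);l=np.linalg.norm(n)
    if l<1e-5: continue
    n/=l;c=(abs((P-q[0])@n)<.005).sum()
    if c>bn: bn=c;best=(q[0],n)
Q=P[abs((P-best[0])@best[1])<.007];c=Q.mean(0);n=np.linalg.svd(Q-c)[2][2];n*=np.sign(n[2])
print('n',len(Q),'angle',np.degrees(np.arccos(n[2])),'yaw',np.degrees(np.arctan2(-n[1],-n[0])),'foot x z=.005',c[0]+( (c[2]-.005)*n[2]+(c[1]+.186)*n[1])/n[0], 'y range',Q[:,1].min(),Q[:,1].max())
E
python3 ang.py; python3 go.py .5745 -.186 .186 0.5
```

```text
n 3076 angle 41.03549657916796 yaw 1.381778497867572 foot x z=.005 0.5176486963114285 y range -0.2991633627781568 -0.08000350897982678
shift [ 0.0859  0.0006 -0.0015] turn [0.04 0.35 0.22] t 9.6 pos [ 0.4886 -0.1864  0.185 ] F [-7.2  0.3 -0.2] grip 0.0492 99.8
```

Request:
send_rows(rows=[[0.03, 0.006, 0, 0, 0, 0, 0], [0.03, 0.012, 0, 0, 0, 0, 0], [0.03, 0.018, 0, 0, 0, 0, 0], [0.03, 0.024, 0, 0, 0, 0, 0], [0.03, 0.03, 0, 0, 0, 0, 0], [0.03, 0.036, 0, 0, 0, 0, 0], [0.03, 0.042, 0, 0, 0, 0, 0], [0.03, 0.048, 0, 0, 0, 0, 0]])

```text
t: 10.27
eef_pos: [0.5359, -0.1859, 0.185]
tcp_rot: [3.141, 0.02, -0.011]
wrist_force: [-15.0, 0.7, 9.4]
grip_width: 0.049
finger_force: 101.1
```

```bash
python3 ang.py; python3 go.py .5745 -.186 .186 0.5
```

```text
n 2987 angle 54.67342989807612 yaw 1.3661985493635702 foot x z=.005 0.5697618510983689 y range -0.29919109313792613 -0.08000944034043156
shift [ 0.0369  0.0005 -0.0011] turn [0.09 0.17 0.21] t 10.32 pos [ 0.5376 -0.186   0.185 ] F [-3.8  0.4 -3. ] grip 0.049 99.3
```

Request:
send_rows(rows=[[0.03, 0.006, 0, 0, 0, 0, 0], [0.03, 0.012, 0, 0, 0, 0, 0], [0.03, 0.018, 0, 0, 0, 0, 0], [0.03, 0.024, 0, 0, 0, 0, 0], [0.03, 0.03, 0, 0, 0, 0, 0], [0.03, 0.036, 0, 0, 0, 0, 0], [0.03, 0.042, 0, 0, 0, 0, 0], [0.03, 0.046, 0, 0, 0, 0, 0]])

```text
t: 10.98
eef_pos: [0.583, -0.1855, 0.1849]
tcp_rot: [3.14, 0.019, -0.006]
wrist_force: [-11.0, 0.6, 5.9]
grip_width: 0.0487
finger_force: 100.4
```

```bash
python3 ang.py; python3 go.py .585 -.186 .186 0.5
```

```text
n 2742 angle 65.70199045951108 yaw 1.362263465794645 foot x z=.005 0.6183365298349887 y range -0.2995729112799471 -0.08001860457051968
shift [ 0.0011  0.0005 -0.001 ] turn [0.1  0.11 0.2 ] t 11.03 pos [ 0.5839 -0.1855  0.185 ] F [-6.1  0.6  0.1] grip 0.049 99.6
```

The plate is at 65.7° with yaw ~1.4°. I'll let it settle, release, then rise.

Request:
send_rows(rows=[[0.03, 0, 0, 0, 0, 0, 0], [0.03, 0, 0, 0, 0, 0, 0], [0.055, 0, 0, 0, 0, 0, 0], [0.06, 0, 0, 0, 0, 0, 0], [0.085, 0, 0, 0, 0, 0, 0], [0.085, 0, 0, 0, 0, 0, 0], [0.085, 0, 0, 0, 0, 0, 0], [0.085, 0, 0, 0, 0, 0, 0]])

```text
t: 11.7
eef_pos: [0.5843, -0.1853, 0.1845]
tcp_rot: [3.14, 0.019, 0.002]
wrist_force: [-0.3, 1.2, -0.1]
grip_width: 0.0847
finger_force: 0.0
```

```bash
python3 ang.py; python3 go.py .585 -.186 .186 0.5
```

```text
n 2732 angle 65.91958521105015 yaw 1.34678362255174 foot x z=.005 0.6194131463964337 y range -0.2984729099085729 -0.08017032195938556
shift [ 0.0008  0.0008 -0.0016] turn [ 0.11 -0.06  0.2 ] t 11.75 pos [ 0.5842 -0.1852  0.1844] F [-0.2  0.3 -0.1] grip 0.0845 0.0
```

Request:
send_rows(rows=[[0.085, 0, 0, -0.01, 0, 0, 0], [0.085, 0, 0, -0.025, 0, 0, 0], [0.085, 0, 0, -0.045, 0, 0, 0], [0.085, -0.01, 0, -0.075, 0, 0, 0], [0.085, -0.04, 0, -0.105, 0, 0, 0], [0.085, -0.07, 0, -0.13, 0, 0, 0], [0.085, -0.1, 0, -0.15, 0, 0, 0], [0.085, -0.13, 0, -0.16, 0, 0, 0]])

```text
t: 12.42
eef_pos: [0.4536, -0.1867, 0.3481]
tcp_rot: [3.137, 0.02, 0.009]
wrist_force: [-1.1, -0.3, 0.3]
grip_width: 0.0851
finger_force: 0.0
```

```bash
python3 ang.py; python3 - <<'E'
from h import *
im,W=cloud('side'); save('s3.png',cv2.resize(im[90:310,200:440],None,fx=3,fy=2.7))
E
python3 ang.py
```

```text
n 2737 angle 65.93925129200497 yaw 1.3406152658063621 foot x z=.005 0.6194547780801645 y range -0.29908972089645236 -0.08004585614071136
n 2731 angle 65.94376131731129 yaw 1.3245276209948307 foot x z=.005 0.6194865348310676 y range -0.2986008831659269 -0.08010870003003345
```

View pics/s3.png

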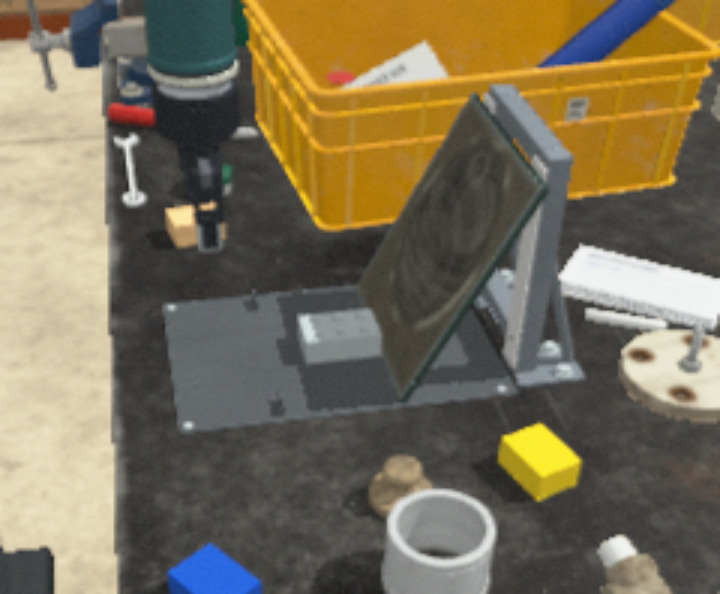

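The plate leans stably on the strips with the steel block at the middle of its foot (crop 345,335). The wood is far off at (185,225), and the knob at (398,485) is undisturbed. Handing in.

```bash
python3 -c "
from plant import manip; print(manip.sign_off())"
```

```text
the job is handed in; nothing more can be done
None
```

The job is handed in: the plate leans on the rack at about 66° with the steel block against the middle of its foot, the offcut lies about 0.3 m away, and the knob and tin were left alone; the sign-off gave no verdict.

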